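# Put the batten away behind the bench dog

## Robot

A 7-joint arm with a two-finger parallel gripper is mounted at the origin on the work surface. World frame = base frame: x ahead of the robot, y to its left, z up, the work surface at z = 0. Lengths are in m, angles in degrees, forces in N, time in s.
With the tool pointing down it reaches from about 0.425 to 0.875 m from the base axis. Payload 4.7 kg.
Tool frame: the origin (TCP) lies between the finger pads; the fingertips stand 19 mm ahead of it and the grasp point (between the pads) is the TCP; x points along the fingers, z is the direction in which the jaws open and shut, and the axes are right-handed (so a half turn about x gives the same grasp; the last joint's range is limited). The gripper opens to 87 mm and grips with 3 to 60 N. Pads are 19 mm wide; open, the fingers measure 117 mm over their backs; the gripper's body (75 mm by 190 mm) begins 51 mm behind the grasp point.
Start: joints at [-65.483, 18.392, -4.016, 83.108, 1.295, 78.541, -3.26], TCP at [0.261, 0.595, 0.242] pointing down, gripper open.
Joint ranges: [-163.93, 163.93], [-17.29, 119.83], [-79.2, 71.16], [3.27, 140.29], [-89.18, 269.18], [5.43, 117.66], [-154.24, 154.24]. Speed limits (degrees/s): [147.25, 147.25, 180, 180, 180, 180, 180].

## Interface

Orientations are given as [roll, pitch, yaw] about the fixed x, y, z axes, in that order (R = Rz(yaw) Ry(pitch) Rx(roll)).
In Python, from cell import monitor, read_camera, camera_model, env, regions_of gives the robot as it stands. The module is installed in compiled form; this text tells all that it offers.
- The arm moves only by the tool step_arm, never from a script. Its argument "deltas" is a list of rows, each a list of 5 numbers: the gripper's target within -1 to 1 (fully open at 1, half-way at 0, shut at -1), then the shift along the tool's x, y, z in m, then the turn about the tool's x in degrees. A call has 1 to 12 rows; each row is the pose to reach, as a shift and turn from the pose commanded when the call began, along the tool's axes at that moment; what a row does not reach only later rows make up. A row lasts 1/8 s, in which the tool goes at most 62.5 mm and 10.7 degrees, less where a joint would pass 70% of its speed; a pose out of reach is approached as far as the arm can. A call with a gripper value outside its range is refused whole. The fingers move at their own pace and stop on an object; "newtons" is the grip in N (left out, the last holds). Time passes only in rows, so rows that repeat a pose let the fingers close. It gives the time, the measured TCP pose, the force and the opening at its end, in the units of the state.
- monitor.get_obs(): the state, without advancing time (a new reading comes with each control period).
- read_camera(name): name is "side" or "top"; returns (picture, depth): 480x640x3 uint8, red, green, blue; 480x640 float32, m along the optical axis (not along the pixel's ray), 0 where there is no reading.
- camera_model(name): a dict with "fx", "fy", "cx", "cy" (pixels), "k1" (the pictures are not rectified: a ray, as slopes to the right and down, at radius r is drawn at 1 + k1 r^2 times it, then the intrinsics apply), "xyz" and "attitude" of the camera in the world. Camera axes: x right, y down, z forward; pixel columns grow to the right and rows downward; lengths in m; the calibration is good to about 2 mm. A picture is of the moment at which its call begins. camera_model takes no time and is no camera call.
- env.sign_off(): hands the job in, once; it reports no verdict.
Trained networks look in the newest picture that a camera, given by its name, has taken for a name from the list of things; names that differ only in an ending like _2 or _b are one class to them, and where a whole thing is asked for, a point or a joint stands for the part that bears it (a point fixed in the world has none). Each returns a list of dicts, best first, with "p" (0 to 1); they miss things now and then, are a little off and sometimes report something else, mostly with a low value. They report only what shows in the picture. A call takes as long as a camera call.
- regions_of(camera, thing): "pixels" (480x640 bool, what is visible of it) and "pixel" ([column, row] in pixels, amid what is visible of it).
The state is a dict: "time_s": time; "qpos": joint angles; "joint_velocities": joint speeds; "effort": joint torques, N m; "tool_pos": TCP position; "tool_rot": TCP orientation; "force": force on the tool from outside, world axes, zero at the start; "wrist_torque": the same for the moment, N m; "grip_width": finger opening in m.
Only numpy, scipy, OpenCV 4.12 (cv2) and the standard library are available. Lean on these libraries where they do the work, as an engineer would, in place of code of your own. Each camera call takes 0.05 s, during which the arm holds its last target. There are 200 camera calls.

## Task

Put the batten away in the stock bay at the back of the bench: push it along the bench top with the fingertips, angle one end in behind the raised bench dog, then push the other end round until the batten lies flat against the bay's back rail, between the two end cheeks. Slide it all the way, never lifting it off the bench, leave the other things on the bench where they are, and finish with the hand clear.

Things in the scene. Friction and masses are not known exactly. Their poses are not given: they have to be found in the camera images.
- batten: pale beech batten, the piece to push, 280 mm long, 34 mm wide, 30 mm high, about 0.2 kg, lying loose and level on the bench in front of the bay. Origin at the centre of its underside (height 0); its y axis runs along its length towards the red-painted end, its x axis across its width, z up. At the start its y axis lies within 0.2 rad of the bay's y axis.
- batten_end_red (a point): centre of the batten's red-painted end face, at half its height (15 mm above the underside), 140 mm along the batten's +y
- batten_end_plain (a point): centre of the batten's plain end face, at half its height, 140 mm along the batten's -y
- bay: stock bay: dark oak rails 32 mm high fixed to the bench, open towards the robot and above, no floor (the batten slides on the bench top). Origin on the bench top at the middle of the back rail's front face; x points away from the robot (the bay's inside is at negative x), y to the left along the rail, which is 24 mm thick. Black discs in the bench at x = -75 mm are empty dog holes, no obstacle.
- cheek_left (a point): left end cheek: inner face, at its front edge, on the bench top (bay frame x = -64, y = +158 mm). The cheek is 24 mm thick and runs from here back to the back rail.
- cheek_right (a point): right end cheek: the same at bay frame x = -64, y = -158 mm; the cheeks are 316 mm apart inside
- dog_up: raised bench dog: fixed round steel post, 22 mm diameter, 45 mm high, in the mouth of the bay. Origin at its foot's centre, at x = -75 mm and y = +85 or -85 mm in the bay's frame (the side changes between starts); 64 mm are free between it and the back rail. From it to the farther cheek is 232 mm, shorter than the batten, which thus cannot go in square.
- dog_flush: the other bench dog, pushed down flush with the bench top at the mirrored place (y of the other sign); no obstacle. Origin at its centre, on the bench top.
- glue: bystander: yellow glue bottle with red cap, 56 mm diameter, 170 mm high, standing well to the left; origin at its underside's centre
- screw_jar: bystander: amber glass jar with steel cap, 68 mm diameter, 85 mm high, standing behind the bay; origin at its underside's centre
- tape: bystander: yellow and black tape measure, 62 x 34 mm, 62 mm high, standing behind the bay; origin at its underside's centre
- screwdriver: bystander: screwdriver lying to the right, near the robot; origin under its middle
- wrench: bystander: steel spanner lying to the left, near the robot; origin under its middle
- offcut: bystander: short pale beech offcut, 34 x 70 mm, 30 mm high, lying well to the left; not the batten; origin at its underside's centre
- plane: bystander: dark block plane, 50 x 160 mm, about 60 mm high, standing well to the right; origin at its underside's centre

How it is judged (in metres and radians):
On the way:
1. one end of the batten is behind the raised dog, inside the bay, while the other end is still out in front of the bay (((y of dog_up in the frame of bay above 0 m and y of batten_end_red in the frame of bay above 0.098 m and x of batten_end_red in the frame of bay above -0.06 m and x of batten_end_plain in the frame of bay below -0.06 m) or (y of dog_up in the frame of bay below 0 m and y of batten_end_plain in the frame of bay below -0.098 m and x of batten_end_plain in the frame of bay above -0.06 m and x of batten_end_red in the frame of bay below -0.06 m))), for 0.1 s.
At the end, for the whole second after the job is handed in: The batten lies at rest on the bench inside the bay, between the cheeks and behind the raised dog, red end still to the left, with its back face within 8 mm of the back rail at both ends (x of batten_end_red in the frame of bay between -0.025 and -0.012 m and x of batten_end_plain in the frame of bay between -0.025 and -0.012 m and y of batten_end_red in the frame of bay between 0 and 0.161 m and y of batten_end_plain in the frame of bay between -0.161 and 0 m and height (world z) of each of batten_end_red, batten_end_plain below 0.019 m and angle between batten's own z axis and vertical below 0.08 rad and linear speed of batten below 0.01 m/s and angular speed of batten below 0.05 rad/s); the robot touches nothing.
It fails at once if the batten is lifted: an end rises more than 12 mm off the bench, or it is tipped over by more than 17 degrees (height (world z) of any of batten_end_red, batten_end_plain above 0.027 m or angle between batten's own z axis and vertical above 0.3 rad).
It fails at once if a bystander (glue bottle, jar, tape measure, screwdriver, spanner, offcut or block plane) is moved more than 20 mm from its place (distance of any of glue, screw_jar, tape, screwdriver, wrench, offcut, plane from where it was at the start of the episode above 0.02 m).
It fails at once if the glue bottle, jar, tape measure or block plane is knocked over (angle between any of glue, screw_jar, tape, plane's own z axis and vertical above 0.5 rad).
It also fails if it takes over 64 s, if anything falls off the work surface, if the arm or the gripper's body presses on something with over 40 N, if the wrist force passes 120 N, or if a joint passes its speed limit or range.

## Working session

There is one attempt and no reset: what is moved stays moved. The work goes in short steps, Python scripts to look and compute and a tool call to move; the robot and the scene stay as the last step left them, time stands still between calls to the robot, and variables do not carry over. Pictures are saved under pics/ and viewed, about 8 in all and at most 12, crops included, and the job is handed in when it is done.

Besides the shell and the picture viewer there is one more tool, called after ">>>" by a JSON object that holds its "name" and its "arguments", one argument or row to a line. step_arm: Moves the arm, as the interface text tells. Its arguments: {"type":"object","properties":{"deltas":{"type":"array"},"newtons":{"type":"number"}},"required":["deltas"]}

```bash
mkdir -p pics; ls; python3 - <<'E'
from cell import monitor, read_camera, camera_model
import cv2,numpy as np
o=monitor.get_obs(); print({k:np.round(o[k],3).tolist() for k in ("time_s","tool_pos","tool_rot","force","grip_width")})
for n in("top","side"):
    print(n,camera_model(n)); p,d=read_camera(n); cv2.imwrite(f"pics/{n}0.png",p[:,:,::-1])
E
```

```text
pics
{'time_s': 0.0, 'tool_pos': [0.261, 0.595, 0.24], 'tool_rot': [-176.428, 89.889, -110.135], 'force': [0.664, 0.607, -0.442], 'grip_width': 0.087}
top {'fx': 540.9493930062691, 'fy': 540.9493930062691, 'cx': 326.93468705692385, 'cy': 243.1169722680461, 'k1': -0.12679966786735974, 'xyz': array([0.42638487, 0.00741343, 1.26738474]), 'attitude': array([-175.3185907 ,   -1.38443264,  -88.86002602])}
side {'fx': 488.16793610930756, 'fy': 488.16793610930756, 'cx': 324.31183481267794, 'cy': 233.7440552724233, 'k1': -0.08982424649244145, 'xyz': array([-0.14167399, -0.69667737,  0.78195343]), 'attitude': array([-126.79409632,   -0.14939676,  -44.81506277])}
```

View pics/top0.png

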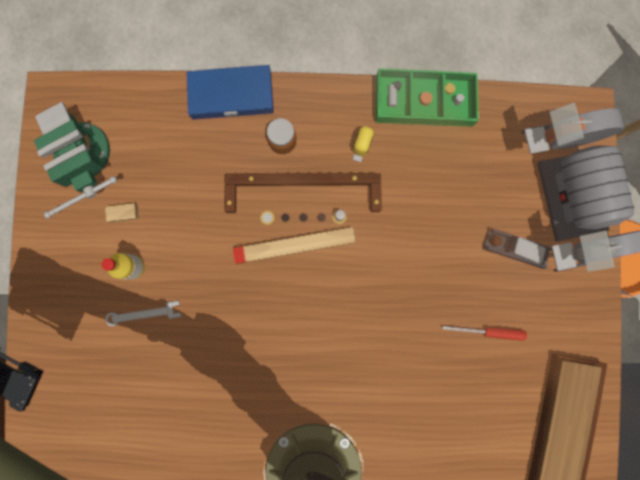

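View pics/side0.png

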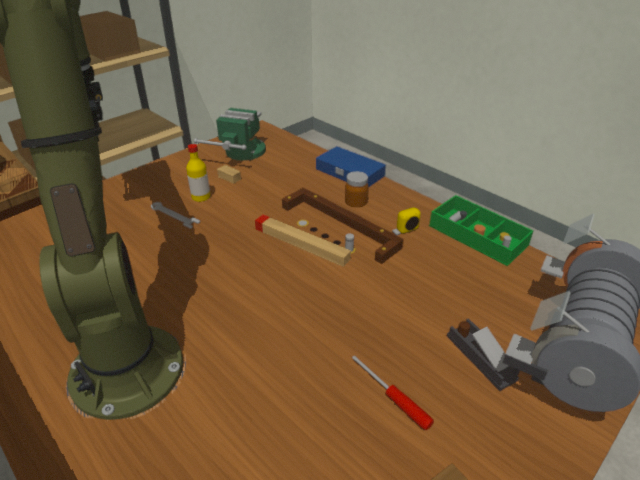

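The raised dog is the right one, at about (340,215) in the top view, and the flush one is at (267,217). The batten's red end is at (239,254) and its plain end at (354,236), which sits in front of the dog and must go in behind it. Next I'll get positions in mm.

```bash
cat > h.py <<'E'
import numpy as np, cv2
from scipy.spatial.transform import Rotation as R
from cell import monitor, read_camera, camera_model, regions_of
def ray(n,px):
    m=camera_model(n); px=np.atleast_2d(np.asarray(px,float))
    d=np.c_[(px[:,0]-m["cx"])/m["fx"],(px[:,1]-m["cy"])/m["fy"]]; u=d.copy()
    for _ in range(20): u=d/(1+m["k1"]*(u**2).sum(1,keepdims=True))
    return m["xyz"], R.from_euler("xyz",m["attitude"],degrees=True).apply(np.c_[u,np.ones(len(u))])
def at(n,px,z):
    c,r=ray(n,px); return (c+r*((z-c[2])/r[:,2])[:,None])[:,:2]
def mask(n,t):
    r=regions_of(n,t); return (r[0]["pixels"],r[0]["p"],r[0]["pixel"]) if r else (None,0,None)
def rect(n,t,z):
    m,p,_=mask(n,t)
    if m is None: return None
    c=max(cv2.findContours(m.astype(np.uint8),0,1)[0],key=len)[:,0,:]
    (x,y),(w,h),a=cv2.minAreaRect((at(n,c,z)*1000).astype(np.float32)); 
    return cv2.boxPoints(((x,y),(w,h),a)).round(1).tolist(),(x,y),(w,h),a,p
E
python3 - <<'E'
from h import *
o=monitor.get_obs();M=R.from_euler("xyz",o["tool_rot"],degrees=True).as_matrix();print(M.round(3))
for n in("top","side"):
    p,d=read_camera(n)
    for t,z in(("batten",.03),("bay",.032),("dog_up",.045),("dog_flush",0),("screw_jar",.085),("tape",.062),("glue",.17)):
        m,pr,px=mask(n,t)
        if m is None: print(n,t,None);continue
        print(n,t,round(pr,2),px,at(n,[px],z).round(3), "top depth z:", end=" ")
        v,u=np.nonzero(m&(d>0)); c,r=ray(n,np.c_[u,v]); P=c+r*d[v,u][:,None]
        print(np.percentile(P,[2,50,98],axis=0).round(3).tolist())
    print(rect(n,"batten",.03)); print(rect(n,"bay",.032))
E
```

```text
[[-0.001 -0.916  0.402]
 [-0.002  0.402  0.916]
 [-1.    -0.    -0.002]]
top batten 0.8 [294.4, 246.4] [[0.519 0.054]] top depth z: [[0.485, -0.076, 0.004], [0.521, 0.057, 0.03], [0.557, 0.187, 0.035]]
top bay 0.59 [301.8, 184.5] [[0.663 0.04 ]] top depth z: [[0.587, -0.139, -0.001], [0.669, 0.042, 0.032], [0.69, 0.217, 0.037]]
top dog_up 0.6 [338.3, 217.8] [[ 0.586 -0.045]] top depth z: [[0.579, -0.063, -0.004], [0.588, -0.046, 0.039], [0.599, -0.034, 0.049]]
top dog_flush 0.65 [302.3, 179.5] [[0.681 0.04 ]] top depth z: [[0.587, -0.139, -0.001], [0.669, 0.041, 0.032], [0.689, 0.217, 0.037]]
top screw_jar 0.82 [281.4, 138.1] [[0.757 0.087]] top depth z: [[0.741, 0.059, 0.001], [0.764, 0.089, 0.083], [0.809, 0.123, 0.09]]
top tape 0.7 [362.4, 143.7] [[ 0.755 -0.096]] top depth z: [[0.732, -0.12, -0.0], [0.761, -0.097, 0.058], [0.796, -0.08, 0.066]]
top glue 0.98 [123.6, 266.5] [[0.46  0.398]] top depth z: [[0.438, 0.405, 0.011], [0.463, 0.42, 0.111], [0.49, 0.447, 0.172]]
([[474.29998779296875, 189.0], [529.2000122070312, -86.19999694824219], [566.4000244140625, -78.80000305175781], 
[... 1072 characters left out ...]
 top depth z: [[0.733, -0.122, 0.005], [0.755, -0.108, 0.041], [0.791, -0.083, 0.064]]
side glue 0.71 [194.3, 176.3] [[0.374 0.282]] top depth z: [[0.434, 0.402, 0.0], [0.454, 0.415, 0.083], [0.498, 0.557, 0.17]]
([[447.1000061035156, 184.39999389648438], [508.70001220703125, -107.0], [574.5999755859375, -93.0999984741211], [513.0, 198.39999389648438]], (510.85125732421875, 45.67700958251953), (67.37541198730469, 297.85333251953125), 11.922441482543945, 0.57)
([[570.2000122070312, 220.60000610351562], [579.7999877929688, -167.39999389648438], [698.0999755859375, -164.5], [688.5, 223.5]], (634.1693725585938, 28.037872314453125), (118.3565444946289, 388.089111328125), 1.4131355285644531, 0.94)
```

```bash
python3 - <<'E'
import cv2
p=cv2.imread("pics/top0.png")[160:290,200:400]; cv2.imwrite("pics/c1.png",cv2.resize(p,None,fx=4,fy=4,interpolation=2))
E
```

```text
(no output)
```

View pics/c1.png

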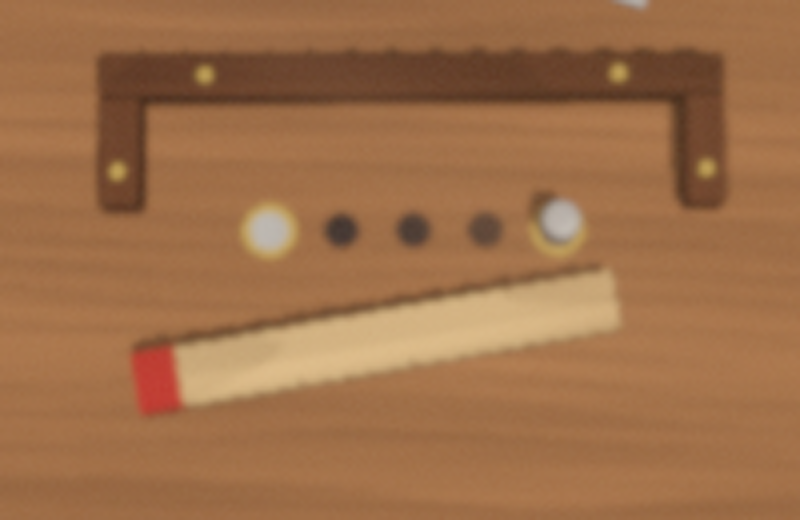

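```bash
cat >> h.py <<'E'
def crop(px): return np.asarray(px,float)/4+np.array([200,160])-0.375
E
python3 - <<'E'
from h import *
A=at("top",crop([(98,56),(722,54),(98,208),(722,206),(145,97),(675,97)]),.032)*1000
print("rail TL TR FL FR innerL innerR\n",A.round(1))
print("flush,up top, foot ring",(at("top",crop([(269,231)]),0)*1000).round(1),(at("top",crop([(562,220)]),.045)*1000).round(1),(at("top",crop([(557,231)]),0)*1000).round(1))
print("holes",(at("top",crop([(341,230),(413,230),(486,230)]),0)*1000).round(1))
print("batten corners top rl rb pl pb",(at("top",crop([(134,348),(142,414),(609,268),(620,326)]),.03)*1000).round(1))
E
```

```text
rail TL TR FL FR innerL innerR
 [[ 684.8  221.5]
 [ 694.5 -141.1]
 [ 595.8  217.9]
 [ 605.1 -142. ]
 [ 661.1  193.2]
 [ 668.3 -113.9]]
flush,up top, foot ring [[588.6 121.7]] [[592.9 -48.9]] [[592.4 -48.1]]
holes [[590.1  79.3]
 [591.1  36.8]
 [592.   -6.2]]
batten corners top rl rb pl pb [[515.5 194.6]
 [477.8 188.7]
 [567.7 -77.2]
 [534.3 -84.1]]
```

```bash
cat >> h.py <<'E'
def plan(wps):
    """wps: (x,y,z mm, tool-z angle deg) -> shifts in tool axes + turn, from the present pose"""
    o=monitor.get_obs(); M=R.from_euler("xyz",o["tool_rot"],degrees=True).as_matrix(); a0=np.degrees(np.arctan2(M[1,2],M[0,2]))
    print("t",round(float(o["time_s"]),2),"pos",(np.array(o["tool_pos"])*1000).round(1),"ang",round(a0,1),"F",np.round(o["force"],1),"w",round(float(o["grip_width"]),3))
    for w in wps:
        s=M.T@(np.array(w[:3])/1000-o["tool_pos"]); print(w,s.round(4).tolist(),round((a0-w[3]+180)%360-180,1))
BO=np.array([665.7,39.2]);PSI=np.radians(1.5);BR=np.array([[np.cos(PSI),-np.sin(PSI)],[np.sin(PSI),np.cos(PSI)]])
def w2b(p): return (np.asarray(p)-BO)@BR
def b2w(p): return BO+np.asarray(p)@BR.T
E
python3 - <<'E'
from h import *
plan([(558,-116,150,11.3)])
E
```

```text
t 1.1 pos [261.4 595.1 241.6] ang 66.3 F [-0.1 -1.  -0.4] w 0.087
(558, -116, 150, 11.3) [0.0916, -0.5575, -0.5319] 55.0
```

>>> {"name": "step_arm", "arguments": {
  "deltas": [
    [-1,0,-0.0465,-0.0443,5],
    [-1,0,-0.093,-0.0887,10],
    [-1,0,-0.1394,-0.133,15],
    [-1,0,-0.186,-0.177,20],
    [-1,0,-0.232,-0.222,25],
    [-1,0,-0.279,-0.266,30],
    [-1,0,-0.325,-0.31,35],
    [-1,0,-0.372,-0.355,40],
    [-1,0,-0.418,-0.399,45],
    [-1,0,-0.465,-0.443,50],
    [-1,0.03,-0.511,-0.488,55],
    [-1,0.09,-0.5575,-0.532,55]
  ],
  "newtons": 20
}}

```text
time_s: 2.6
tool_pos: [0.5454, -0.0836, 0.1826]
tool_rot: [-9.5, 89.7, 1.7]
force: [0.7, 0.9, 0.2]
grip_width: 0.0004
```

```bash
python3 - <<'E'
from h import *
plan([(558,-116,28,11.3),(552,-82,28,11.3),(538.5,-15.5,28,11.3)])
E
```

```text
t 2.6 pos [545.4 -83.6 182.6] ang 11.2 F [0.7 0.9 0.2] w 0.0
(558, -116, 28, 11.3) [0.1547, -0.0341, 0.0053] -0.1
(552, -82, 28, 11.3) [0.1547, 0.0004, 0.006] -0.1
(538.5, -15.5, 28, 11.3) [0.1546, 0.0683, 0.0056] -0.1
```

>>> {"name": "step_arm", "arguments": {
  "deltas": [
    [-1,0,0,0,0],
    [-1,0.04,0,0,0],
    [-1,0.085,0,0,0],
    [-1,0.122,0,0,0],
    [-1,0.122,0,0,0],
    [-1,0.122,0.02,0,0],
    [-1,0.122,0.03,0,0],
    [-1,0.122,0.042,0,0],
    [-1,0.122,0.054,0,0],
    [-1,0.122,0.066,0,0],
    [-1,0.122,0.074,0,0],
    [-1,0.122,0.074,0,0]
  ]
}}

```text
time_s: 4.1
tool_pos: [0.5287, -0.0079, 0.0593]
tool_rot: [113.9, 90.0, 125.2]
force: [-0.5, -0.4, 0.8]
grip_width: 0.0008
```

```bash
cat >> h.py <<'E'
def batten(save=None):
    """pose from the top picture: pale + red pixels in batten mask, fitted at the top face"""
    p,d=read_camera("top")
    if save: cv2.imwrite(f"pics/{save}.png",cv2.resize(p[150:300,180:420,::-1],None,fx=3.3,fy=3.3,interpolation=2))
    m,pr,_=mask("top","batten"); c=max(cv2.findContours(m.astype(np.uint8),0,1)[0],key=len)[:,0,:]
    v,u=np.nonzero(m); h,s,vv=cv2.split(cv2.cvtColor(p,cv2.COLOR_RGB2HSV)); 
    red=m&((h<6)|(h>172))&(s>150)&(vv>90); q=np.argwhere(red)[:,::-1]
    (x,y),(w,hh),a=cv2.minAreaRect((at("top",c,.03)*1000).astype(np.float32)); B=cv2.boxPoints(((x,y),(w,hh),a))
    e=sorted([(B[i]+B[(i+1)%4])/2 for i in range(4)],key=lambda k:k[1]); P,Q=e[0],e[-1]; L=np.linalg.norm(Q-P)
    print("p",round(pr,2),"LxW",round(max(w,hh)),round(min(w,hh)),"plain",P.round(1),"red",Q.round(1),"redpix",(at("top",[q.mean(0)],.03)[0]*1000).round(1) if len(q) else None,
      "bay: plain",w2b(P).round(1),"red",w2b(Q).round(1),"theta",np.degrees(np.arctan2(*(w2b(P)-w2b(Q))*[1,-1])).round(1))
E
python3 - <<'E'
from h import *
plan([]); batten("p2")
E
```

```text
t 4.1 pos [528.7  -7.9  59.3] ang 11.4 F [-0.5 -0.4  0.8] w 0.001Traceback (most recent call last):
  File "<stdin>", line 2, in <module>
  File "h.py", line 33, in batten
    m,pr,_=mask("top","batten"); c=max(cv2.findContours(m.astype(np.uint8),0,1)[0],key=len)[:,0,:]
                                                        ^^^^^^^^
AttributeError: 'NoneType' object has no attribute 'astype'
```

View pics/p2.png

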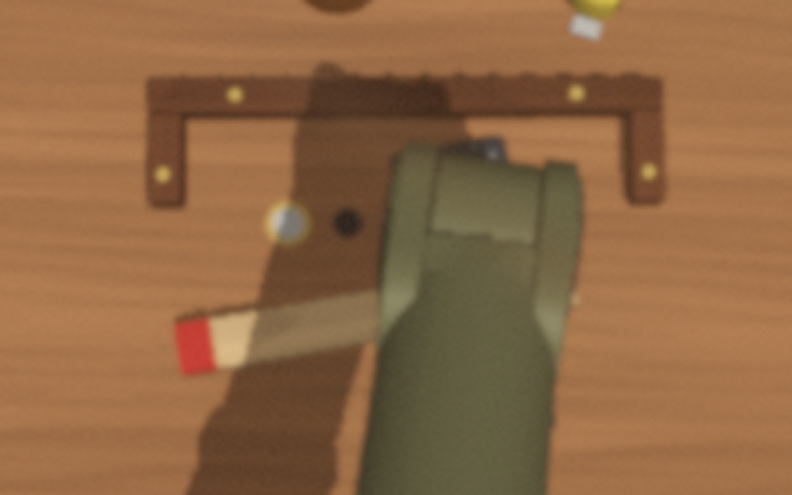

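The hand was still lagging its command, so it passed 10 mm above the batten without touching it. The red end is still at about (237,255) in the full frame. I'll back off and go down properly.

>>> {"name": "step_arm", "arguments": {
  "deltas": [
    [-1,-0.015,0,0,0],
    [-1,-0.015,-0.05,0.004,0],
    [-1,-0.015,-0.112,0.0075,0],
    [-1,-0.015,-0.112,0.0075,0],
    [-1,-0.015,-0.112,0.0075,0],
    [-1,0.031,-0.112,0.0075,0],
    [-1,0.031,-0.112,0.0075,0],
    [-1,0.031,-0.112,0.0075,0]
  ]
}}

```text
time_s: 5.2
tool_pos: [0.5587, -0.1161, 0.0294]
tool_rot: [9.0, 90.0, 20.4]
force: [0.3, 0.8, -0.5]
grip_width: 0.0007
```

```bash
python3 - <<'E'
from h import *
plan([(551.2+.196*9.5,-81.8-.981*9.5,28,11.3),(536.5+.196*9.5,-8-.981*9.5,28,11.3)])
E
```

```text
t 5.2 pos [ 558.7 -116.1   29.4] ang 11.4 F [ 0.3  0.8 -0.5] w 0.001
(553.062, -91.1195, 28, 11.3) [0.0014, 0.0256, -0.0006] 0.1
(538.362, -17.319499999999998, 28, 11.3) [0.0014, 0.1009, -0.0004] 0.1
```

>>> {"name": "step_arm", "arguments": {
  "deltas": [
    [-1,0.0015,0.015,-0.001,0],
    [-1,0.0015,0.025,-0.001,0],
    [-1,0.0015,0.034,-0.001,0],
    [-1,0.0015,0.044,-0.001,0],
    [-1,0.0015,0.054,-0.001,0],
    [-1,0.0015,0.064,-0.001,0],
    [-1,0.0015,0.074,-0.001,0],
    [-1,0.0015,0.083,-0.001,0],
    [-1,0.0015,0.091,-0.001,0],
    [-1,0.0015,0.097,-0.001,0],
    [-1,0.0015,0.101,-0.001,0],
    [-1,0.0015,0.101,-0.001,0]
  ]
}}

```text
time_s: 6.7
tool_pos: [0.537, -0.0172, 0.0266]
tool_rot: [117.5, 89.9, 128.8]
force: [-0.0, -0.2, 0.8]
grip_width: 0.0009
```

>>> {"name": "step_arm", "arguments": {
  "deltas": [
    [-1,0,-0.02,0,0],
    [-1,0,-0.025,0,0],
    [-1,-0.05,-0.025,0,0],
    [1,-0.08,-0.06,-0.06,10],
    [1,-0.08,-0.06,-0.11,20],
    [1,-0.08,-0.06,-0.15,30],
    [1,-0.08,-0.06,-0.16,40],
    [1,-0.08,-0.06,-0.16,50],
    [1,-0.08,-0.06,-0.16,60],
    [1,-0.08,-0.06,-0.16,70],
    [1,-0.08,-0.06,-0.16,80],
    [1,-0.08,-0.06,-0.16,80]
  ]
}}

```text
time_s: 8.2
tool_pos: [0.392, -0.1079, 0.1067]
tool_rot: [-166.6, 90.0, 124.8]
force: [-0.5, 0.6, 0.4]
grip_width: 0.0821
```

```bash
sed -i 's/m,pr,_=mask("top","batten"); c=/m,pr,_=mask("top","batten")\n    if m is None: print("no batten"); return\n    c=/' h.py; python3 - <<'E'
from h import *
plan([]); batten("p3")
E
```

```text
t 8.2 pos [ 392.  -107.9  106.7] ang -68.6 F [-0.5  0.6  0.4] w 0.082
p 0.94 LxW 279 36 plain [532.7  -5.6] red [478.6 268.3] redpix [482.2 255.7] bay: plain [-134.1  -41.3] red [-181.   233.9] theta 9.7
```

```bash
python3 - <<'E'
from h import *
plan([(452.7,110.9,90,-72.5),(452.7,110.9,27,-72.5)])
E
```

```text
t 8.3 pos [ 392.1 -108.   106.8] ang -68.5 F [0.5 0.3 0.4] w 0.085
(452.7, 110.9, 90, -72.5) [0.0168, 0.1366, -0.1815] 4.0
(452.7, 110.9, 27, -72.5) [0.0798, 0.1366, -0.1815] 4.0
```

>>> {"name": "step_arm", "arguments": {
  "deltas": [
    [1,0.005,0.035,-0.046,1],
    [1,0.01,0.07,-0.092,2],
    [1,0.015,0.105,-0.138,3],
    [1,0.017,0.1365,-0.1815,4],
    [1,0.017,0.1365,-0.1815,4],
    [1,0.05,0.1365,-0.1815,4],
    [1,0.08,0.1365,-0.1815,4],
    [1,0.08,0.1365,-0.1815,4],
    [1,0.08,0.1365,-0.1815,4]
  ]
}}

```text
time_s: 9.43
tool_pos: [0.4541, 0.11, 0.0278]
tool_rot: [89.9, 89.9, 17.2]
force: [0.1, -0.5, 1.2]
grip_width: 0.0871
```

```bash
python3 - <<'E'
from h import *
plan([(542.9,139.3,27,-72.5)])
E
```

```text
t 9.43 pos [454.1 110.   27.8] ang -72.7 F [ 0.1 -0.5  1.2] w 0.087
(542.9, 139.3, 27, -72.5) [0.0009, 0.0935, -0.0016] -0.2
```

>>> {"name": "step_arm", "arguments": {
  "deltas": [
    [1,0.001,0.012,0,0],
    [1,0.001,0.022,0,0],
    [1,0.001,0.031,0,0],
    [1,0.001,0.04,0,0],
    [1,0.001,0.049,-0.001,0],
    [1,0.001,0.058,-0.001,0],
    [1,0.001,0.067,-0.001,0],
    [1,0.001,0.076,-0.001,0],
    [1,0.001,0.084,-0.001,0],
    [1,0.001,0.09,-0.0015,0],
    [1,0.001,0.0935,-0.0015,0],
    [1,0.001,0.0935,-0.0015,0]
  ]
}}

```text
time_s: 10.92
tool_pos: [0.5429, 0.1398, 0.026]
tool_rot: [88.7, 89.9, 16.0]
force: [-0.1, 0.1, -0.5]
grip_width: 0.087
```

>>> {"name": "step_arm", "arguments": {
  "deltas": [
    [1,0,-0.02,0,0],
    [1,0,-0.04,0,0],
    [1,-0.06,-0.09,0,-10],
    [-1,-0.06,-0.12,0,-20],
    [-1,-0.06,-0.12,-0.05,-30],
    [-1,-0.06,-0.12,-0.1,-40],
    [-1,-0.06,-0.12,-0.15,-50],
    [-1,-0.06,-0.12,-0.2,-60],
    [-1,-0.06,-0.12,-0.22,-70],
    [-1,-0.06,-0.12,-0.22,-80],
    [-1,-0.06,-0.12,-0.22,-90],
    [-1,-0.06,-0.12,-0.22,-90]
  ]
}}

```text
time_s: 12.42
tool_pos: [0.3626, 0.3142, 0.0861]
tool_rot: [32.4, 89.9, 49.6]
force: [-0.5, 0.7, 0.3]
grip_width: 0.0055
```

```bash
python3 - <<'E'
from h import *
batten("p4");plan([])
m,p,px=mask("top","wrench"); v,u=np.nonzero(m); print("wrench",np.percentile(at("top",np.c_[u,v],0.005),[1,50,99],axis=0).round(3))
E
```

```text
p 0.45 LxW 279 39 plain [606.3  19.5] red [525.  286.3] redpix [530.3 274.7] bay: plain [-59.9 -18.2] red [-134.1  250.7] theta 15.4
t 12.53 pos [362.6 314.   86.1] ang 17.1 F [0.8 0.1 0.2] w 0.002Traceback (most recent call last):
  File "<stdin>", line 3, in <module>
    return _wrapfunc(a, 'nonzero')
    return _wrapit(obj, method, *args, **kwds)
    result = getattr(arr, method)(*args, **kwds)
ValueError: Calling nonzero on 0d arrays is not allowed. Use np.atleast_1d(scalar).nonzero() instead.
```

View pics/p4.png

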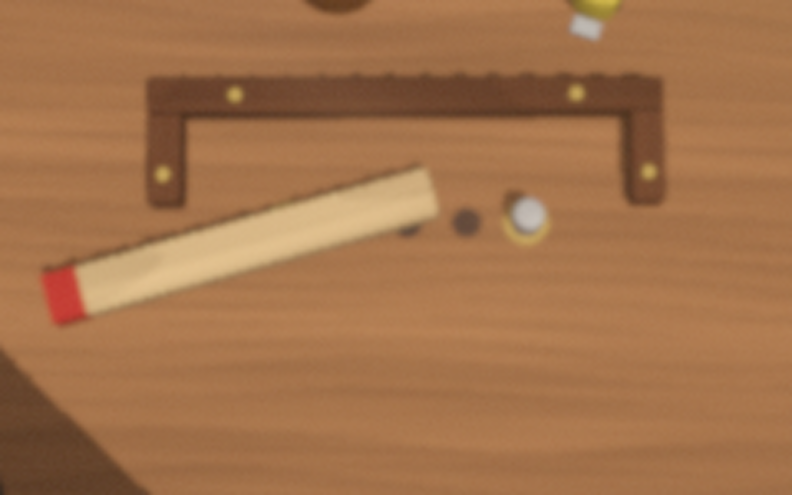

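```bash
python3 - <<'E'
from h import *
p,d=read_camera("side"); cv2.imwrite("pics/s5.png",p[:300,50:450,::-1].repeat(2,0).repeat(2,1))
plan([(515,319.3,86,16.9),(515,319.3,27,16.9)])
E
```

```text
t 12.62 pos [362.5 314.   86. ] ang 17.2 F [-0.5  0.6 -0.6] w 0.001
(515, 319.3, 86, 16.9) [0.0001, -0.0399, 0.1473] 0.3
(515, 319.3, 27, 16.9) [0.0591, -0.0399, 0.1472] 0.3
```

View pics/s5.png

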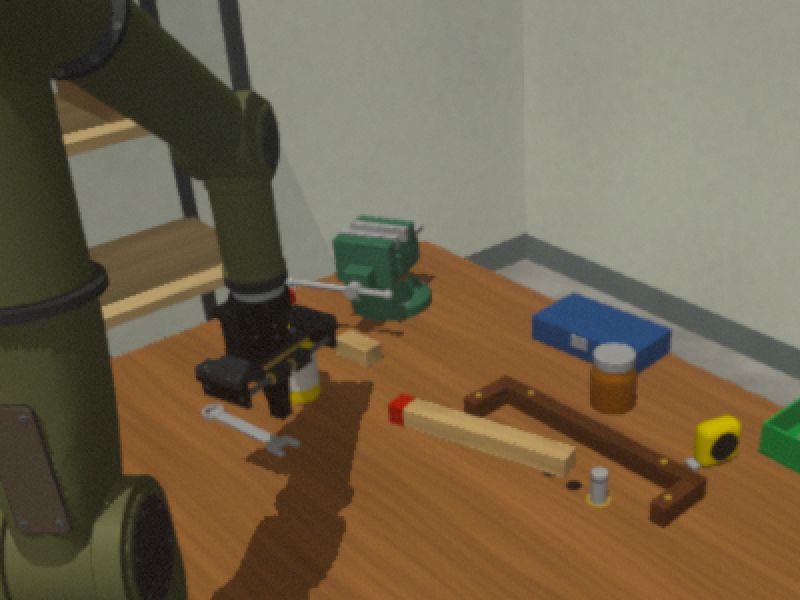

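The gripper body's long axis runs along tool z, so it clears the glue bottle. I'll go to just outside the red end and down.

>>> {"name": "step_arm", "arguments": {
  "deltas": [
    [-1,0,-0.036,0.025,0],
    [-1,0,-0.04,0.075,0],
    [-1,0,-0.04,0.12,0],
    [-1,0,-0.04,0.147,0],
    [-1,0,-0.04,0.147,0],
    [-1,0.03,-0.04,0.147,0],
    [-1,0.059,-0.04,0.147,0],
    [-1,0.059,-0.04,0.147,0],
    [-1,0.059,-0.04,0.147,0]
  ]
}}

```text
time_s: 13.75
tool_pos: [0.5146, 0.3198, 0.028]
tool_rot: [27.4, 89.9, 44.7]
force: [0.4, 0.2, 0.8]
grip_width: 0.0003
```

```bash
python3 - <<'E'
from h import *
r=np.array([525,286.3]);u=np.array([-.291,.957]);n=np.array([.957,.291])
plan([(*(r+9.5*u-s*u+k*n),27,16.9) for s,k in((0,0),(80,0),(115,0))])
E
```

```text
t 13.75 pos [514.6 319.8  28. ] ang 17.3 F [0.4 0.2 0.8] w 0.0
(np.float64(522.2355), np.float64(295.3915), 27, 16.9) [0.001, -0.0256, 0.0001] 0.4
(np.float64(545.5155), np.float64(218.8315), 27, 16.9) [0.0009, -0.1056, -0.0005] 0.4
(np.float64(555.7005), np.float64(185.3365), 27, 16.9) [0.0009, -0.1406, -0.0007] 0.4
```

>>> {"name": "step_arm", "arguments": {
  "deltas": [
    [-1,0.001,-0.015,0,0],
    [-1,0.001,-0.024,0,0.4],
    [-1,0.001,-0.033,0,0.4],
    [-1,0.001,-0.043,0,0.4],
    [-1,0.001,-0.053,0,0.4],
    [-1,0.001,-0.063,0,0.4],
    [-1,0.001,-0.073,0,0.4],
    [-1,0.001,-0.083,0,0.4],
    [-1,0.001,-0.092,0,0.4],
    [-1,0.001,-0.099,0,0.4],
    [-1,0.001,-0.104,0,0.4],
    [-1,0.001,-0.104,0,0.4]
  ]
}}

```text
time_s: 15.25
tool_pos: [0.5457, 0.2189, 0.0256]
tool_rot: [-112.1, 89.9, -95.3]
force: [-0.2, -0.7, -0.1]
grip_width: 0.0006
```

```bash
python3 - <<'E'
from h import *
batten("p6");plan([])
E
```

```text
p 0.6 LxW 261 38 plain [630.1 -58.7] red [552.6 190.9] redpix [561.4 189.8] bay: plain [-38.2 -96.9] red [-109.1  154.6] theta 15.7
t 15.35 pos [545.4 219.3  25.5] ang 16.9 F [-0.2  0.5 -1.1] w 0.001
```

View pics/p6.png

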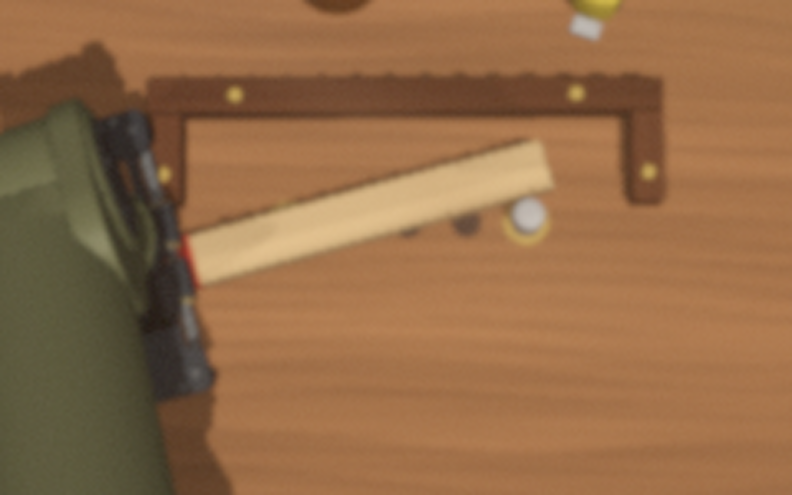

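The plain end is just behind the dog, at (545,165) in the crop, and clear of it. I'll push about 30 mm more along the axis, then back off.

>>> {"name": "step_arm", "arguments": {
  "deltas": [
    [-1,0,-0.006,0,0],
    [-1,0,-0.014,0,0],
    [-1,0,-0.022,0,0],
    [-1,0,-0.028,0,0],
    [-1,0,-0.031,0,0],
    [-1,0,-0.031,0,0]
  ]
}}

```text
time_s: 16.1
tool_pos: [0.5548, 0.19, 0.026]
tool_rot: [-53.2, 90.0, -36.4]
force: [1.3, 0.5, -0.5]
grip_width: 0.0003
```

>>> {"name": "step_arm", "arguments": {
  "deltas": [
    [-1,0,0.02,0,0],
    [-1,0,0.03,0,0],
    [-1,-0.06,0.03,-0.03,0],
    [-1,-0.06,0.03,-0.09,9],
    [-1,-0.06,0.03,-0.15,18],
    [-1,-0.06,0.03,-0.17,27],
    [-1,-0.06,0.03,-0.17,36],
    [-1,-0.06,0.03,-0.17,45],
    [-1,-0.06,0.03,-0.17,54],
    [-1,-0.06,0.03,-0.17,63],
    [-1,-0.06,0.03,-0.17,72],
    [-1,-0.06,0.03,-0.17,80]
  ]
}}

```text
time_s: 17.6
tool_pos: [0.3829, 0.1708, 0.0861]
tool_rot: [89.2, 90.0, 25.9]
force: [-0.4, 0.4, -1.0]
grip_width: 0.0009
```

```bash
python3 - <<'E'
from h import *
batten("p7");plan([])
E
```

```text
p 0.7 LxW 280 41 plain [638.3 -90.3] red [557.5 177.9] redpix [563.2 167.1] bay: plain [ -30.7 -128.8] red [-104.5  141.5] theta 15.3
t 17.7 pos [382.9 170.7  86. ] ang -63.0 F [ 0.4  0.7 -0.2] w 0.001
```

```bash
python3 - <<'E'
from h import *
plan([(*b2w([-140,35]),86,-88.5)])
E
```

```text
t 17.7 pos [382.9 170.7  86. ] ang -63.0 F [ 0.4  0.7 -0.2] w 0.001
(np.float64(524.8317813126464), np.float64(70.52323361104226), 86, -88.5) [0.0001, 0.081, 0.1537] 25.5
```

>>> {"name": "step_arm", "arguments": {
  "deltas": [
    [1,0,0.02,0.038,7],
    [1,0,0.04,0.076,14],
    [1,0,0.06,0.115,21],
    [1,0,0.081,0.1535,25.5],
    [1,0,0.081,0.1535,25.5],
    [1,0,0.081,0.1535,25.5],
    [1,0.03,0.081,0.1535,25.5],
    [1,0.059,0.081,0.1535,25.5],
    [1,0.059,0.081,0.1535,25.5],
    [1,0.059,0.081,0.1535,25.5]
  ]
}}

```text
time_s: 18.95
tool_pos: [0.525, 0.0705, 0.0278]
tool_rot: [127.0, 89.9, 38.5]
force: [0.9, -0.6, 0.6]
grip_width: 0.0854
```

```bash
python3 - <<'E'
from h import *
plan([(*b2w([x,35]),27,-88.5) for x in (-116,-44)])
E
```

```text
t 18.95 pos [525.   70.5  27.8] ang -88.5 F [ 0.9 -0.6  0.6] w 0.085
(np.float64(548.8235571120598), np.float64(71.15148037043122), 27, -88.5) [0.0008, 0.0239, -0.0] -0.0
(np.float64(620.7988845103), np.float64(73.03622064859809), 27, -88.5) [0.0009, 0.0959, -0.0] -0.0
```

>>> {"name": "step_arm", "arguments": {
  "deltas": [
    [1,0.001,0.012,0,0],
    [1,0.001,0.022,0,0],
    [1,0.001,0.031,0,0],
    [1,0.001,0.04,0,0],
    [1,0.001,0.049,0,0],
    [1,0.001,0.058,0,0],
    [1,0.001,0.066,0,0],
    [1,0.001,0.074,0,0],
    [1,0.001,0.081,0,0],
    [1,0.001,0.087,0,0],
    [1,0.001,0.09,0,0],
    [1,0.001,0.09,0,0]
  ]
}}

```text
time_s: 20.45
tool_pos: [0.6153, 0.0716, 0.0259]
tool_rot: [81.8, 89.9, -6.8]
force: [0.5, -0.3, -0.1]
grip_width: 0.0867
```

```bash
python3 - <<'E'
from h import *
batten("p8");plan([(*b2w([-43,35]),27,-88.5)])
E
```

```text
p 0.74 LxW 73 39 plain [ 644.3 -100. ] red [645.7 -26.9] redpix None bay: plain [ -25.1 -138.6] red [-21.7 -65.6] theta -2.6
t 20.55 pos [615.2  71.8  26. ] ang -88.6 F [-0.8 -0.3  0.3] w 0.087
(np.float64(621.7985418352755), np.float64(73.06239759690595), 27, -88.5) [-0.001, 0.0066, -0.0011] -0.1
```

>>> {"name": "step_arm", "arguments": {
  "deltas": [
    [1,0,0.003,0,0],
    [1,0,0.0055,0,0],
    [1,0,0.007,0,0],
    [1,0,0.0075,0,0],
    [1,0,0.0075,0,0]
  ]
}}

```text
time_s: 21.18
tool_pos: [0.6193, 0.0717, 0.0256]
tool_rot: [-88.6, 89.6, -177.1]
force: [-8.7, -2.1, 7.9]
grip_width: 0.0869
```

It is now touching the rail, at about 9 N. I'll retreat and check.

>>> {"name": "step_arm", "arguments": {
  "deltas": [
    [1,0,-0.01,0,0],
    [1,0,-0.04,0,0],
    [1,0,-0.08,0,0],
    [1,-0.05,-0.13,0,0],
    [1,-0.1,-0.18,0,0],
    [1,-0.15,-0.18,0.05,0],
    [1,-0.15,-0.18,0.11,0],
    [1,-0.15,-0.18,0.16,0],
    [1,-0.15,-0.18,0.2,0],
    [1,-0.15,-0.18,0.2,0]
  ]
}}

```text
time_s: 22.42
tool_pos: [0.4473, -0.136, 0.1764]
tool_rot: [72.7, 89.8, -16.3]
force: [0.8, 0.8, -0.4]
grip_width: 0.087
```

```bash
python3 - <<'E'
from h import *
batten("p9");plan([])
E
```

```text
p 0.89 LxW 278 42 plain [647.  -99.5] red [643.3 178.9] redpix [644.4 167.1] bay: plain [ -22.3 -138.2] red [-18.7 140.2] theta -0.7
t 22.52 pos [ 447.5 -132.1  175.9] ang -88.6 F [1.2 0.3 0.4] w 0.087
```

View pics/p9.png

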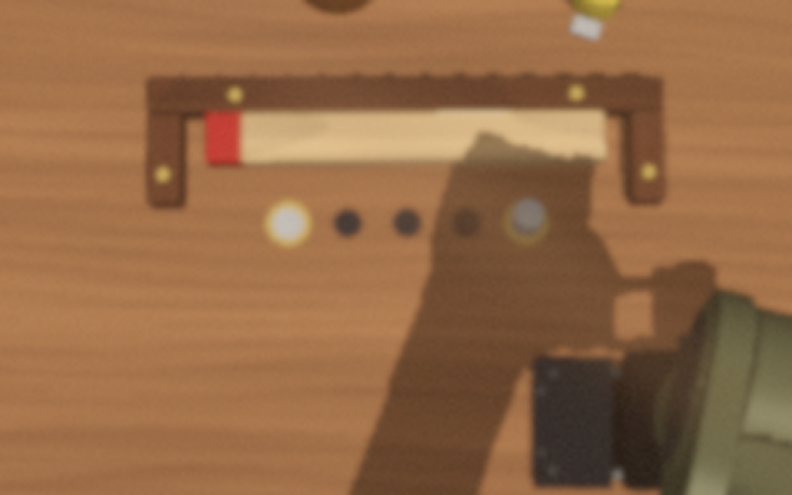

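```bash
python3 - <<'E'
from h import *
p,d=read_camera("top"); g=p[:,:,1].astype(float)
def edge(c,r0,r1,sgn):
    col=g[:,c-3:c+4].mean(1); k=np.diff(col)[r0:r1]*sgn; k=np.clip(k,0,None); k[k<.4*k.max()]=0; return r0+.5+(k*np.arange(len(k))).sum()/k.sum()
for c in(260,285,300,315,352,358):
    e=[edge(c,168,178,-1),edge(c,178,188,1),edge(c,192,205,-1)]
    P=[w2b(at("top",[(c,r)],z)[0]*1000).round(1) for r,z in zip(e,(.032,.03,.0))]
    print(c,np.round(e,2),"rail back",P[0],"batten back",P[1],"front foot",P[2])
for t in("glue","screw_jar","tape"):
    m,pr,px=mask("top",t); print(t,pr.__round__(2),px)
E
```

```text
260 [172.61 183.44 198.58] rail back [25.7 98.3] batten back [ 0.6 98.3] front foot [-30. 101.]
285 [172.37 183.43 198.05] rail back [26.  40.3] batten back [ 0.3 40.3] front foot [-29.   41.8]
300 [172.36 183.38 197.96] rail back [25.9  5.5] batten back [0.3 5.5] front foot [-28.9   6.3]
315 [172.5  182.56 197.98] rail back [ 25.5 -29.3] batten back [  2.2 -29.2] front foot [-29.1 -29.2]
352 [171.73 182.67 196.5 ] rail back [  27.3 -115.4] batten back [   1.8 -115.2] front foot [ -25.7 -117. ]
358 [171.73 182.67 196.93] rail back [  27.3 -129.3] batten back [   1.8 -129.2] front foot [ -26.7 -131.3]
glue 0.91 [125.5, 269.4]
screw_jar 0.57 [279.3, 136.4]
tape 0.69 [363.0, 144.3]
```

```bash
python3 -c "
from cell import env,monitor; print(env.sign_off(), monitor.get_obs()['time_s'])"
```

```text
the job is handed in; nothing more can be done
the job is handed in; nothing more can be done
```

The batten is in the bay, flat against the back rail, and I handed the job in after about 23 s of robot time. Sign-off gives no verdict, so what follows is from my own checks.

**What I did:**
1. I pushed the plain end face to slide the batten about 77 mm left, clear of the raised dog, which is on the right.
2. With the fingers open, I pushed the front face to angle the batten about 15° to the bay.
3. I pushed the red end to slide the plain end in behind the dog. It reached about (-31, -129) mm in the bay frame, with the red end still out at x = -105 mm.
4. I pushed the front face nearer the red end with open fingers until the batten met the rail at about 9 N, then withdrew the hand. Every move was a push, and the batten was never gripped.

**Last checks:**
- **Fit:** in the top view the batten's back edge is within about 2 mm of the rail along its length. The ends are near y = +140 and -138 mm, between the cheeks.
- **Hand:** it is clear of everything, with the TCP 0.176 m above the bench.
- **Bystanders:** the glue bottle, jar and tape show within about 3 pixels of where they started. I did not re-measure the screwdriver, offcut or plane. My one attempt to find the spanner returned nothing, though the hand stayed above it.

**What went wrong or disagreed:**
- **First push:** the hand was still lagging its command, so it passed about 10 mm above the batten without touching it. I repeated the push.
- **Last outline fit:** it put the plain end at x = -22 mm and the red end at -19 mm. That outline includes the visible front face, so I trusted the edge measurement over it.

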